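# Push the bin carrier along its rails into the notches

## Robot

A 6-joint arm with a two-finger parallel gripper is mounted at the origin on the work surface. World frame = base frame: x ahead of the robot, y to its left, z up, the work surface at z = 0. Lengths are in m, angles in degrees, forces in N, time in s.
With the tool pointing down it reaches from about 0.4 to 0.825 m from the base axis. Payload 7 kg.
Tool frame: the origin (TCP) lies midway between the tips of the shut fingers; the grasp point (between the pads) lies 19 mm behind it; z points along the fingers, y is the line along which they close (so a half turn about z gives the same grasp; the last joint's range is limited). The gripper opens to 88 mm and grips with 3 to 60 N. Pads are 19 mm wide; open, the fingers measure 130 mm over their backs; the gripper's body (78 mm by 193 mm) begins 47 mm behind the grasp point.
Start: joints at [-51.904, 20.546, 0.682, 0, -70.136, -16.507], TCP at [0.248, -0.628, 0.227] pointing down, gripper open.
Joint ranges: [-176.03, 176.03], [-82.01, 121.73], [-58.28, 71.71], [-173.87, 95.51], [-174.79, -0.11], [-173.66, 173.66]. Speed limits (degrees/s): [136.94, 136.94, 172.46, 180, 180, 180].

## Interface

Orientations are given as [roll, pitch, yaw] about the fixed x, y, z axes, in that order (R = Rz(yaw) Ry(pitch) Rx(roll)).
In Python, from plant import r gives the robot as it stands.
- The arm moves only by the tool drive_tool, never from a script. Its argument "commands" is a list of rows, each an object of numbers: "hand": the closure, from 0 (fully open) to 1 (shut); "tx", "ty", "tz": the shift along the world's x, y, z scaled (see below); "turn": the turn about the world's z scaled (see below). A call has 1 to 10 rows; each row is the pose to reach, as a shift and turn from the pose commanded when the call began; what a row does not reach only later rows make up. The controller multiplies each number of a shift by 0.6 m and each number of a turn by 90 degrees. A row lasts 1/10 s, in which the tool goes at most 50 mm and 8.59 degrees, less where a joint would pass 70% of its speed; a pose out of reach is approached as far as the arm can. A call with a number of a shift or a turn outside -1 to 1 is refused whole. A call with a gripper value outside its range is refused whole. The fingers move at their own pace and stop on an object; "grip_force" is the grip in N (left out, the last holds). Time passes only in rows, so rows that repeat a pose let the fingers close. It gives the time, the measured TCP pose, the force, the opening and the grip force at its end, in the units of the state.
- r.get_state(): the state, without advancing time (a new reading comes with each control period).
- r.capture(name): name is "scene" or "side" or "wrist"; returns a dict with "frame" (384x512x3 uint8, red, green, blue), "fx", "fy", "cx", "cy" (pixels), "D" ([k1, k2, p1, p2, k3] as OpenCV has them; the pictures are not rectified), "world_from_camera" (4x4, takes a point from camera to world coordinates); the wrist camera has in their place "T_tool_cam" (4x4, takes a point from camera to tool coordinates, whose origin is the TCP and whose axes are the flange's). Camera axes: x right, y down, z forward; pixel columns grow to the right and rows downward; lengths in m; the calibration is good to about 2 mm. A picture is of the moment at which its call begins: read the wrist's pose just before it. There is no depth.
- r.close_job(): hands the job in; it is judged then, once.
Trained networks look in the newest picture that a camera, given by its name, has taken for a name from the list of things; names that differ only in an ending like _2 or _b are one class to them, and where a whole thing is asked for, a point or a joint stands for the part that bears it (a point fixed in the world has none). Each returns a list of dicts, best first, with "score" (0 to 1); they miss things now and then, are a little off and sometimes report something else, mostly with a low value. They report only what shows in the picture. A call takes as long as a camera call. They do not tell look-alikes from the thing itself.
- r.trace(label, camera): "pixels" (384x512 bool, what is visible of it) and "extent" ([left, top, right, bottom] in pixels, round what is visible of it).
The state is a dict: "time_s": time; "joints": joint angles; "qd": joint speeds; "joint_torque": joint torques, N m; "tcp_pos": TCP position; "eef_rot": TCP orientation; "contact_force": force on the tool from outside, world axes, zero at the start; "moment": the same for the moment, N m; "gripper_width": finger opening in m; "gripper_force": force on a finger pad.
Only numpy, scipy, OpenCV 4.12 (cv2) and the standard library are available. Lean on these libraries where they do the work, as an engineer would, in place of code of your own. Each camera call takes 0.05 s, during which the arm holds its last target. There are 200 camera calls.

## Task

On the bin rack, push the wooden carrier board along its rails with the fingertips, towards the end with the stops, until you feel it drop level into its locating notches, then take the hand away. Only push: do not lift or tip the board, do not touch the grey bin of wheel nuts riding on it (it must stay on the board), and leave everything else where it stands.

Things in the scene. Friction and masses are not known exactly. Their poses are not given: they have to be found in the camera images.
- rack: Fixed rack: grey base plate 420 x 260 x 6 mm. Origin at the centre of its underside, x along the rails in the pushing direction, z up. Two aluminium rails at y = +-48 to +-72 mm, x = -200 to +200 mm, tops at z = 40 mm. Grey guide walls 4 mm thick along their outer sides, tops at z = 58 mm. End stops as high as the guides at x = +200 to 206 mm; the -x end is open.
- seat (a point): Where the board's origin lies once dropped in: x = +60, y = 0, z = 30 mm in the rack's frame, same axes. The rails have four notches 22 mm long, 10 mm deep: in the inner half of each rail at x = +130, in the outer half at x = -10 mm (rack frame). All four feet drop together, here only, and then have 4 mm play each way along x.
- board: Loose plywood board 180 x 141 x 10 mm (x, y, z), 0.6 to 1.1 kg, on four dark feet 14 mm long, 12 mm high. Origin under its middle at the feet's undersides, x in the pushing direction. A wooden lip 10 mm thick, 120 mm wide stands along each end, top 47 mm above the origin. Starts 60 to 140 mm short of the seat; dropped in, it is 10 mm lower, its top below the guide walls' tops.
- push_face (a point): Middle of the flat outer face of the board's trailing end, where to push: x = -90, y = 0, z = 30 mm in the board's frame, same axes. The face is 120 mm wide, from z = 12 to 47 mm in that frame (52 to 87 mm above the table at the start, 10 mm lower when dropped in). Sliding takes up to about 10 N. Pushed fast, the board may skip over the notches; 30 mm/s is slow enough.
- bin: Loose open grey plastic bin with wheel nuts in it, 148 x 100 x 45 mm (x, y, z), about 0.4 kg, standing on the board between the lips, within 6 mm of them; its top is 107 mm above the table at the start. Origin at the centre of its underside. Must not be touched.
- socket: Loose steel deep socket, upright cylinder 28 mm in diameter, 65 mm high, on the rack's base plate outside the guide on its -y side; origin at the centre of its underside. Leave alone.
- jar: Loose small jar, 40 mm in diameter, 55 mm high, on the rack's base plate outside the guide on its +y side; origin at the centre of its underside. Leave alone.
- wrench: Loose steel wrench lying on the table to the robot's left. Leave alone.
- screwdriver: Loose screwdriver lying on the table to the robot's right. Leave alone.
- carton: Loose cardboard box 100 x 75 x 60 mm on the table to the robot's right. Leave alone.
- mug: Loose white mug, 80 mm wide, 90 mm high, on the table to the robot's left. Leave alone.
There are look-alikes about, which are no part of the job. What is shaped like the board but blue or pink is not meant.

How it is judged (in metres and radians):
At the end, for the whole second after the job is handed in: The board lies at rest with all four feet in the notches: origin within 7 mm of the seat along the rails, 5 mm across and 3 mm in height, level within 0.04 rad; the bin stands on it between the lips; the other loose things are within 20 mm of where they began (x of board in the frame of seat between -0.007 and 0.007 m and y of board in the frame of seat between -0.005 and 0.005 m and z of board in the frame of seat between -0.004 and 0.003 m and angle between board's own z axis and vertical below 0.04 rad and angle between the x axis of board and the x axis of rack, either way round below 0.06 rad and linear speed of each of board, bin below 0.01 m/s and x of bin in the frame of board between -0.02 and 0.02 m and y of bin in the frame of board between -0.03 and 0.03 m and z of bin in the frame of board below 0.027 m and angle between bin's own z axis and vertical below 0.06 rad and distance of each of socket, jar, wrench, screwdriver, carton, mug from where it was at the start of the episode below 0.02 m); the robot touches nothing.
It fails at once if the board is lifted off its rails (more than 10 mm above riding height) or tipped (z of board in the frame of rack above 0.05 m or angle between board's own z axis and vertical above 0.15 rad).
It fails at once if the bin is touched with the robot (contact force between bin and the fingers above 1 N or contact force between bin and the arm above 1 N).
It fails at once if the bin is lifted off the board or tipped (z of bin in the frame of board above 0.04 m or angle between bin's own z axis and vertical above 0.25 rad).
It fails at once if another loose thing is moved by more than 20 mm (distance of any of socket, jar, wrench, screwdriver, carton, mug from where it was at the start of the episode above 0.02 m).
It also fails if it takes over 40 s, if anything falls off the work surface, if the arm or the gripper's body presses on something with over 40 N, if the wrist force passes 120 N, or if a joint passes its speed limit or range.

## Working session

There is one attempt and no reset: what is moved stays moved. The work goes in short steps, Python scripts to look and compute and a tool call to move; the robot and the scene stay as the last step left them, time stands still between calls to the robot, and variables do not carry over. Pictures are saved under pics/ and viewed, at most 10 in all, crops included, and the job is handed in when it is done.

Besides the shell and the picture viewer there is one more tool, called as name([rows], argument=value, ...), one row to a line, values as JSON. drive_tool: Moves the arm, as the interface text tells. Its arguments: {"type":"object","properties":{"commands":{"type":"array"},"grip_force":{"type":"number"}},"required":["commands"]}

```bash
mkdir -p pics; python3 - <<'E'
from plant import r
import cv2,numpy as np
s=r.get_state();print(s['time_s'],s['tcp_pos'],s['eef_rot'],s['gripper_width'])
for c in ('scene','side'):
    d=r.capture(c);cv2.imwrite(f'pics/{c}.png',d['frame'][:,:,::-1])
    print(c,d['fx'],d['fy'],d['cx'],d['cy'],d['D'],np.round(d['world_from_camera'],3).tolist())
    for l in ('board','rack','bin','socket','jar','push_face'):
        for o in r.trace(l,c)[:4]: print(c,l,o['score'],o['extent'],o['pixels'].sum())
E
```

```text
0.0 [ 0.2481637  -0.62719224  0.22562511] [ 1.79905109e+02 -8.51065723e-03 -1.58416642e+02] 0.08781787199233089
scene 397.0588016625288 397.0588016625288 259.6257297786874 193.1659734747311 [-0.10515522  0.          0.          0.          0.        ] [[0.747, 0.554, -0.368, 0.874], [0.665, -0.615, 0.424, -0.491], [0.009, -0.561, -0.828, 1.043], [0.0, 0.0, 0.0, 1.0]]
scene board 0.86 [235.2, 90.1, 299.9, 138.0] 1661
scene board 0.73 [232.3, 203.0, 313.6, 274.7] 843
scene board 0.6 [98.7, 186.3, 174.3, 252.0] 2575
scene rack 0.68 [196.5, 182.3, 361.0, 315.3] 8013
scene bin 0.82 [241.1, 203.7, 306.2, 270.0] 2270
scene socket 0.71 [273.2, 275.3, 285.4, 291.8] 176
scene jar 0.5 [220.3, 223.1, 230.8, 239.1] 188
scene push_face 0.93 [100.1, 182.9, 172.5, 250.8] 2510
scene push_face 0.86 [237.3, 91.6, 297.6, 139.7] 1647
scene push_face 0.84 [229.1, 202.0, 312.3, 275.3] 832
scene push_face 0.67 [106.1, 287.6, 158.7, 351.6] 502
side 352.7911927685332 352.7911927685332 253.60391632137936 193.04406300841148 [0.0335842 0.        0.        0.        0.       ] [[-0.739, -0.333, 0.586, -0.172], [-0.674, 0.391, -0.627, 0.645], [-0.02, -0.858, -0.513, 0.614], [0.0, 0.0, 0.0, 1.0]]
side board 0.94 [182.9, 267.5, 287.6, 364.0] 5365
side board 0.8 [206.3, 165.9, 280.6, 198.2] 602
side rack 0.87 [155.7, 155.0, 305.7, 239.4] 4507
side rack 0.37 [209.3, 167.6, 270.3, 197.2] 500
side bin 0.86 [212.1, 154.7, 266.5, 188.8] 1196
side jar 0.47 [277.5, 179.6, 285.8, 200.0] 195
side push_face 0.69 [207.3, 169.6, 273.6, 197.6] 582
side push_face 0.65 [181.1, 267.9, 287.4, 363.4] 5419
```

View pics/scene.png

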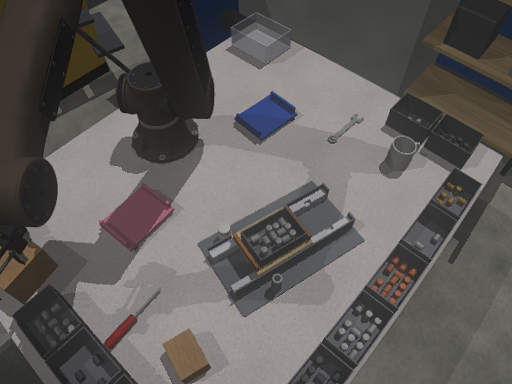

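View pics/side.png

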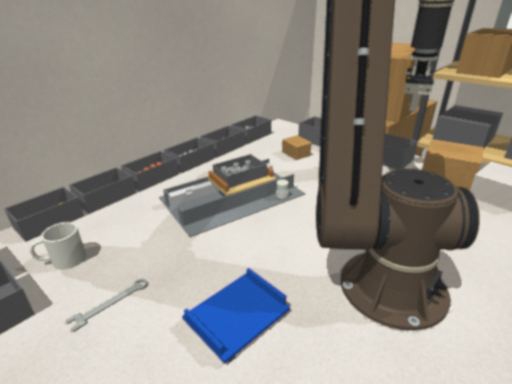

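The lookalikes for the board in the scene picture are blue at (267,115) and pink at (137,217). The wooden one on the rack with the bin is at (272,240), and I choose it. I'll check it in a close crop.

```bash
python3 - <<'E'
import cv2
i=cv2.imread('pics/scene.png')[175:320,190:370]
cv2.imwrite('pics/crop.png',cv2.resize(i,None,fx=4.1,fy=4.1,interpolation=cv2.INTER_CUBIC))
E
```

```text
(no output)
```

View pics/crop.png

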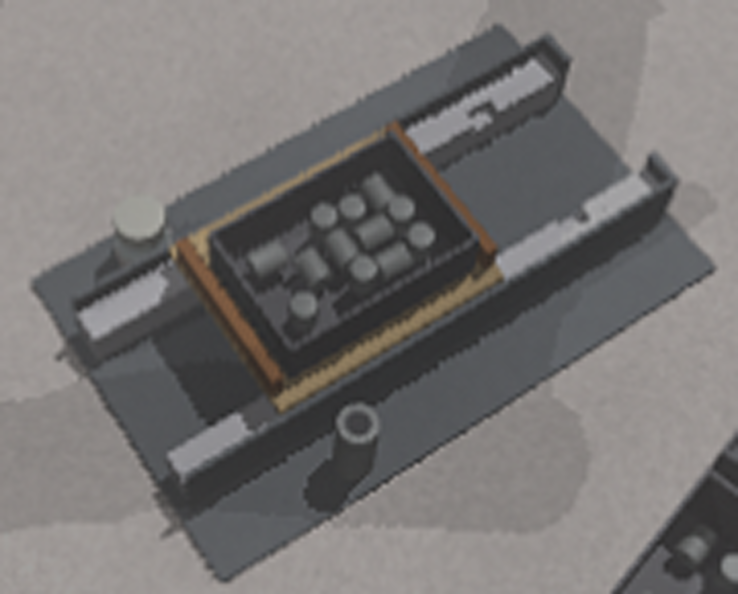

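The crop confirms the wooden board carrying the bin, with the end stops at upper right (crop 560,60 and 665,170). The trailing lip's outer top edge runs from (178,243) to (275,388). Next I fit the rack pose from the plate corners.

```bash
cat > h.py <<'E'
import cv2,numpy as np
def ray(d,px,z,T=None):
    K=np.array([[d['fx'],0,d['cx']],[0,d['fy'],d['cy']],[0,0,1]])
    T=d['world_from_camera'] if T is None else T
    u=cv2.undistortPoints(np.array(px,float).reshape(-1,1,2),K,np.array(d['D']))[:,0]
    v=np.c_[u,np.ones(len(u))]@T[:3,:3].T
    return T[:3,3]+v*((np.broadcast_to(z,len(u))-T[2,3])/v[:,2])[:,None]
E
python3 - <<'E'
from plant import r
from h import *
d=r.capture('scene')
f=lambda c:np.array(c)/4.1+[190,175]-.4
P=ray(d,f([(35,285),(225,580),(500,25),(713,268)]),.006)[:,:2]
M=np.array([(-.21,.13),(-.21,-.13),(.21,.13),(.21,-.13)])
A=P-P.mean(0); yaw=np.angle(np.sum((A[:,0]+1j*A[:,1])*(M[:,0]-1j*M[:,1])))
R=np.array([[np.cos(yaw),-np.sin(yaw)],[np.sin(yaw),np.cos(yaw)]])
c=P.mean(0);print(np.round(P,4),'c',c,'yaw',np.degrees(yaw),'res',np.round((P-c)@R-M,4))
L=ray(d,f([(178,243),(275,388)]),.087)[:,:2]
Ld=ray(d,f([(392,125),(490,250)]),.087)[:,:2]
print('lip rack',(L-c)@R,'lead',(Ld-c)@R)
print('face world',c+R@[((L-c)@R)[:,0].mean(),0])
for a in(-.25,-.3,-.03,):print(a,c+R@[a,0])
E
```

```text
[[ 0.3995 -0.214 ]
 [ 0.6433 -0.2788]
 [ 0.5059  0.1882]
 [ 0.7524  0.12  ]] c [ 0.57527246 -0.04615583] yaw 74.91423972451206 res [[ 0.0022 -0.004 ]
 [ 0.0031  0.0037]
 [-0.0018 -0.002 ]
 [-0.0035  0.0022]]
lip rack [[-0.12429916  0.06044237]
 [-0.1266629  -0.06133947]] lead [[ 0.04861709  0.05895209]
 [ 0.04648104 -0.05685914]]
face world [ 0.5426142  -0.16731245]
-0.25 [ 0.51020632 -0.28754017]
-0.3 [ 0.49719309 -0.33581704]
-0.03 [ 0.56746452 -0.07512196]
```

drive_tool([
  {"tx":0.467,"ty":0.678,"turn":0.592,"hand":0.32},
  {"tx":0.467,"ty":0.678,"turn":0.592,"hand":0.32},
  {"tx":0.467,"ty":0.678,"turn":0.592,"hand":0.32},
  {"tx":0.467,"ty":0.678,"turn":0.592,"hand":0.32},
  {"tx":0.467,"ty":0.678,"turn":0.592,"hand":0.32},
  {"tx":0.467,"ty":0.678,"turn":0.592,"hand":0.32},
  {"tx":0.467,"ty":0.678,"turn":0.592,"hand":0.32},
  {"tx":0.467,"ty":0.678,"turn":0.592,"hand":0.32},
  {"tx":0.467,"ty":0.678,"turn":0.592,"hand":0.32},
  {"tx":0.467,"ty":0.678,"turn":0.592,"hand":0.32},
])

```text
invalid input
```

drive_tool([
  {"tx":0,"ty":0,"hand":0.32},
  {"tx":0,"ty":0,"hand":0.32},
  {"tx":0,"ty":0,"hand":0.32},
])

```text
invalid input
```

```bash
python3 - <<'E'
from plant import r
from h import *
from scipy.spatial.transform import Rotation as Ro
s=r.get_state();print(s['time_s'],s['tcp_pos'],s['eef_rot'],s['gripper_width'],s['contact_force'])
d=r.capture('wrist');cv2.imwrite('pics/w1.png',d['frame'][:,:,::-1])
T=np.eye(4);T[:3,:3]=Ro.from_euler('xyz',s['eef_rot'],degrees=True).as_matrix();T[:3,3]=s['tcp_pos']
np.save('w1.npy',T@d['T_tool_cam']);print(np.round(T@d['T_tool_cam'],3))
for l in('board','push_face','bin'):
  for o in r.trace(l,'wrist')[:2]:print(l,o['score'],o['extent'])
E
```

```text
0.75 [ 0.24834603 -0.62762221  0.22659214] [-1.79997698e+02  1.11699548e-03 -1.58409108e+02] 0.08737105977718923 [ 0.20794922 -0.67356231 -0.64157309]
[[-0.368  0.9    0.234  0.186]
 [ 0.93   0.357  0.092 -0.654]
 [-0.     0.251 -0.968  0.385]
 [ 0.     0.     0.     1.   ]]
board 0.69 [464.4, 153.4, 509.6, 209.0]
push_face 0.88 [464.7, 155.9, 511.6, 207.2]
```

View pics/w1.png

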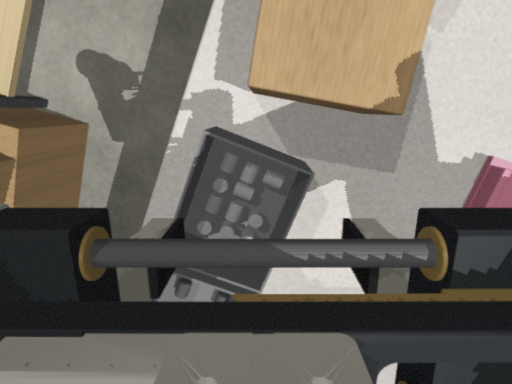

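The calls were refused, so the arm is still at its start: the wrist view shows the carton at (340,50) and a parts bin at (245,210). The rows probably need every key.

drive_tool([
  {"hand":0.32,"tx":0.467,"ty":0.678,"tz":0,"turn":0.592},
  {"hand":0.32,"tx":0.467,"ty":0.678,"tz":0,"turn":0.592},
  {"hand":0.32,"tx":0.467,"ty":0.678,"tz":0,"turn":0.592},
  {"hand":0.32,"tx":0.467,"ty":0.678,"tz":0,"turn":0.592},
  {"hand":0.32,"tx":0.467,"ty":0.678,"tz":0,"turn":0.592},
  {"hand":0.32,"tx":0.467,"ty":0.678,"tz":0,"turn":0.592},
  {"hand":0.32,"tx":0.467,"ty":0.678,"tz":0,"turn":0.592},
  {"hand":0.32,"tx":0.467,"ty":0.678,"tz":0,"turn":0.592},
  {"hand":0.32,"tx":0.467,"ty":0.678,"tz":0,"turn":0.592},
  {"hand":0.32,"tx":0.467,"ty":0.678,"tz":0,"turn":0.592},
])

```text
time_s: 1.95
tcp_pos: [0.5297, -0.2187, 0.227]
eef_rot: [-180.0, 0.0, -105.1]
contact_force: [1.0, 0.4, -0.1]
gripper_width: 0.0597
gripper_force: 0.0
```

```bash
python3 - <<'E'
from plant import r
from h import *
from scipy.spatial.transform import Rotation as Ro
s=r.get_state();print(s['time_s'],s['tcp_pos'])
d=r.capture('wrist');cv2.imwrite('pics/w2.png',d['frame'][:,:,::-1])
import pickle
T=np.eye(4);T[:3,:3]=Ro.from_euler('xyz',s['eef_rot'],degrees=True).as_matrix();T[:3,3]=s['tcp_pos']
pickle.dump((d,T@d['T_tool_cam']),open('w2.pkl','wb'))
E
```

```text
1.95 [ 0.52966226 -0.21865196  0.22697806]
```

View pics/w2.png

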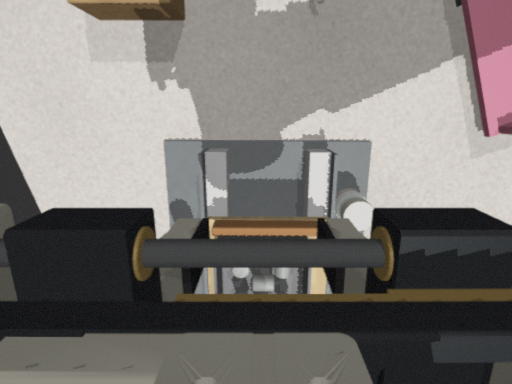

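The tool is aligned with the rack. The trailing lip shows at rows 219–235, columns 213–318, and the plate's near corners are at (167,140) and (369,140).

```bash
python3 - <<'E'
from h import *
import pickle
d,T=pickle.load(open('w2.pkl','rb'))
c=np.array([.5753,-.0462]);y=np.radians(74.9);R=np.array([[np.cos(y),-np.sin(y)],[np.sin(y),np.cos(y)]])
px=[(167,140),(369,140),(206,150),(330,150),(213,221),(317,221),(213,235),(317,235)]
P=ray(d,px,np.array([.006,.006,.04,.04,.087,.087,.087,.087]),T)[:,:2]
print(np.round((P-c)@R,4)); print('cam',(T[:2,3]-c)@R,T[2,3],'tcp',(np.array([.5297,-.2187])-c)@R)
E
```

```text
[[-0.2106 -0.1205]
 [-0.2108  0.1303]
 [-0.2026 -0.0661]
 [-0.2027  0.0751]
 [-0.1344 -0.0533]
 [-0.1345  0.0553]
 [-0.1186 -0.054 ]
 [-0.1188  0.056 ]]
cam [-0.24675176 -0.00077218] 0.3855330839993164 tcp [-0.17842303 -0.00091148]
```

drive_tool([
  {"hand":0.32,"tx":0,"ty":0,"tz":-0.07,"turn":0},
  {"hand":0.32,"tx":0,"ty":0,"tz":-0.14,"turn":0},
  {"hand":0.32,"tx":0,"ty":0,"tz":-0.2,"turn":0},
  {"hand":0.32,"tx":0,"ty":0,"tz":-0.24,"turn":0},
  {"hand":0.32,"tx":0,"ty":0,"tz":-0.265,"turn":0},
  {"hand":0.32,"tx":0,"ty":0,"tz":-0.275,"turn":0},
  {"hand":0.32,"tx":0,"ty":0,"tz":-0.275,"turn":0},
  {"hand":0.32,"tx":0.002,"ty":0.008,"tz":-0.275,"turn":0},
  {"hand":0.32,"tx":0.0045,"ty":0.017,"tz":-0.275,"turn":0},
  {"hand":0.32,"tx":0.0065,"ty":0.024,"tz":-0.275,"turn":0},
])

```text
time_s: 3.0
tcp_pos: [0.5332, -0.2059, 0.0626]
eef_rot: [-179.9, 0.0, -105.1]
contact_force: [0.0, 0.9, -0.4]
gripper_width: 0.0599
gripper_force: 0.0
```

drive_tool([
  {"hand":0.32,"tx":0.0011,"ty":0.004,"tz":0,"turn":0},
  {"hand":0.32,"tx":0.0022,"ty":0.008,"tz":0,"turn":0},
  {"hand":0.32,"tx":0.0033,"ty":0.012,"tz":0,"turn":0},
  {"hand":0.32,"tx":0.0043,"ty":0.016,"tz":0,"turn":0},
  {"hand":0.32,"tx":0.0054,"ty":0.02,"tz":0,"turn":0},
  {"hand":0.32,"tx":0.0065,"ty":0.024,"tz":0,"turn":0},
  {"hand":0.32,"tx":0.0076,"ty":0.028,"tz":0,"turn":0},
  {"hand":0.32,"tx":0.0086,"ty":0.032,"tz":0,"turn":0},
  {"hand":0.32,"tx":0.0097,"ty":0.036,"tz":0,"turn":0},
  {"hand":0.32,"tx":0.0108,"ty":0.04,"tz":0,"turn":0},
])

```text
time_s: 4.0
tcp_pos: [0.539, -0.1823, 0.0616]
eef_rot: [-180.0, -0.0, -105.1]
contact_force: [0.6, -0.8, -0.3]
gripper_width: 0.06
gripper_force: 0.0
```

drive_tool([
  {"hand":0.32,"tx":0.0011,"ty":0.004,"tz":0,"turn":0},
  {"hand":0.32,"tx":0.0022,"ty":0.008,"tz":0,"turn":0},
  {"hand":0.32,"tx":0.0033,"ty":0.012,"tz":0,"turn":0},
  {"hand":0.32,"tx":0.0043,"ty":0.016,"tz":0,"turn":0},
  {"hand":0.32,"tx":0.0054,"ty":0.02,"tz":0,"turn":0},
  {"hand":0.32,"tx":0.0065,"ty":0.024,"tz":0,"turn":0},
  {"hand":0.32,"tx":0.0076,"ty":0.028,"tz":0,"turn":0},
  {"hand":0.32,"tx":0.0086,"ty":0.032,"tz":0,"turn":0},
  {"hand":0.32,"tx":0.0097,"ty":0.036,"tz":0,"turn":0},
  {"hand":0.32,"tx":0.0108,"ty":0.04,"tz":0,"turn":0},
])

```text
time_s: 5.0
tcp_pos: [0.5445, -0.1596, 0.0616]
eef_rot: [179.9, -0.1, -105.1]
contact_force: [-3.1, -9.2, 1.0]
gripper_width: 0.0593
gripper_force: 4.4
```

drive_tool([
  {"hand":0.32,"tx":0.0011,"ty":0.004,"tz":0,"turn":0},
  {"hand":0.32,"tx":0.0022,"ty":0.008,"tz":0,"turn":0},
  {"hand":0.32,"tx":0.0033,"ty":0.012,"tz":0,"turn":0},
  {"hand":0.32,"tx":0.0043,"ty":0.016,"tz":0,"turn":0},
  {"hand":0.32,"tx":0.0054,"ty":0.02,"tz":0,"turn":0},
])

```text
time_s: 5.5
tcp_pos: [0.5477, -0.1477, 0.0616]
eef_rot: [179.9, -0.1, -105.1]
contact_force: [-2.5, -9.2, 1.3]
gripper_width: 0.0597
gripper_force: 4.4
```

drive_tool([
  {"hand":0.32,"tx":0.0011,"ty":0.004,"tz":0,"turn":0},
  {"hand":0.32,"tx":0.0022,"ty":0.008,"tz":0,"turn":0},
  {"hand":0.32,"tx":0.0033,"ty":0.012,"tz":0,"turn":0},
  {"hand":0.32,"tx":0.0043,"ty":0.016,"tz":0,"turn":0},
  {"hand":0.32,"tx":0.0054,"ty":0.02,"tz":0,"turn":0},
  {"hand":0.32,"tx":0.0065,"ty":0.024,"tz":0,"turn":0},
  {"hand":0.32,"tx":0.0076,"ty":0.028,"tz":0,"turn":0},
  {"hand":0.32,"tx":0.0086,"ty":0.032,"tz":0,"turn":0},
  {"hand":0.32,"tx":0.0097,"ty":0.036,"tz":0,"turn":0},
  {"hand":0.32,"tx":0.0108,"ty":0.04,"tz":0,"turn":0},
])

```text
time_s: 6.5
tcp_pos: [0.5541, -0.1238, 0.0616]
eef_rot: [179.9, -0.1, -105.1]
contact_force: [-2.7, -8.6, 1.0]
gripper_width: 0.0593
gripper_force: 4.6
```

drive_tool([
  {"hand":0.32,"tx":0.0011,"ty":0.004,"tz":0,"turn":0},
  {"hand":0.32,"tx":0.0022,"ty":0.008,"tz":0,"turn":0},
  {"hand":0.32,"tx":0.0033,"ty":0.012,"tz":0,"turn":0},
  {"hand":0.32,"tx":0.0043,"ty":0.016,"tz":0,"turn":0},
  {"hand":0.32,"tx":0.0054,"ty":0.02,"tz":0,"turn":0},
  {"hand":0.32,"tx":0.0065,"ty":0.024,"tz":0,"turn":0},
  {"hand":0.32,"tx":0.0076,"ty":0.028,"tz":0,"turn":0},
  {"hand":0.32,"tx":0.0086,"ty":0.032,"tz":0,"turn":0},
])

```text
time_s: 7.3
tcp_pos: [0.5592, -0.1047, 0.0616]
eef_rot: [179.9, -0.1, -105.1]
contact_force: [-1.8, -9.4, 1.4]
gripper_width: 0.0596
gripper_force: 4.7
```

drive_tool([
  {"hand":0.32,"tx":0.0009,"ty":0.0033,"tz":0,"turn":0},
  {"hand":0.32,"tx":0.0018,"ty":0.0066,"tz":0,"turn":0},
  {"hand":0.32,"tx":0.0027,"ty":0.01,"tz":0,"turn":0},
  {"hand":0.32,"tx":0.0036,"ty":0.0133,"tz":0,"turn":0},
  {"hand":0.32,"tx":0.0045,"ty":0.0166,"tz":0,"turn":0},
])

```text
time_s: 7.8
tcp_pos: [0.5619, -0.0948, 0.0616]
eef_rot: [179.9, -0.1, -105.1]
contact_force: [-2.6, -9.8, 1.7]
gripper_width: 0.0593
gripper_force: 4.8
```

drive_tool([
  {"hand":0.32,"tx":0.0009,"ty":0.0033,"tz":0,"turn":0},
  {"hand":0.32,"tx":0.0018,"ty":0.0066,"tz":0,"turn":0},
])

```text
time_s: 8.0
tcp_pos: [0.563, -0.0908, 0.0615]
eef_rot: [179.9, -0.1, -105.2]
contact_force: [-2.1, -9.1, 1.3]
gripper_width: 0.0599
gripper_force: 4.6
```

TCP is at rack x ≈ −0.046, so about 6 mm remain. I'll take short steps and watch the force.

drive_tool([
  {"hand":0.32,"tx":0.0009,"ty":0.0033,"tz":0,"turn":0},
  {"hand":0.32,"tx":0.0018,"ty":0.0066,"tz":0,"turn":0},
])

```text
time_s: 8.2
tcp_pos: [0.5642, -0.0862, 0.0613]
eef_rot: [179.9, -0.1, -105.2]
contact_force: [-1.6, -8.5, -0.2]
gripper_width: 0.0599
gripper_force: 4.2
```

drive_tool([
  {"hand":0.32,"tx":0.0009,"ty":0.0033,"tz":0,"turn":0},
])

```text
time_s: 8.3
tcp_pos: [0.5646, -0.0844, 0.0613]
eef_rot: [179.9, -0.1, -105.1]
contact_force: [-1.7, -9.1, -1.4]
gripper_width: 0.0597
gripper_force: 4.3
```

drive_tool([
  {"hand":0.32,"tx":0.0009,"ty":0.0033,"tz":0,"turn":0},
])

```text
time_s: 8.4
tcp_pos: [0.5651, -0.0825, 0.0613]
eef_rot: [179.9, -0.1, -105.2]
contact_force: [-2.2, -8.3, -0.3]
gripper_width: 0.06
gripper_force: 4.4
```

drive_tool([
  {"hand":0.32,"tx":0.0005,"ty":0.0017,"tz":0,"turn":0},
  {"hand":0.32,"tx":0.0009,"ty":0.0033,"tz":0,"turn":0},
])

```text
time_s: 8.6
tcp_pos: [0.5654, -0.0812, 0.0613]
eef_rot: [179.9, -0.2, -105.1]
contact_force: [-1.9, -16.1, -0.8]
gripper_width: 0.0593
gripper_force: 8.1
```

drive_tool([
  {"hand":0.32,"tx":0.0005,"ty":0.0017,"tz":0,"turn":0},
  {"hand":0.32,"tx":0.0009,"ty":0.0033,"tz":0,"turn":0},
])

```text
time_s: 8.8
tcp_pos: [0.5652, -0.0809, 0.0613]
eef_rot: [179.8, -0.3, -105.2]
contact_force: [-3.0, -25.7, 1.0]
gripper_width: 0.0596
gripper_force: 12.6
```

The force jumps to 26 N and motion stops, so the feet have engaged. I'll back off straight, then lift.

drive_tool([
  {"hand":0.32,"tx":-0.004,"ty":-0.016,"tz":0,"turn":0},
  {"hand":0.32,"tx":-0.013,"ty":-0.048,"tz":0,"turn":0},
  {"hand":0.32,"tx":-0.026,"ty":-0.097,"tz":0,"turn":0},
  {"hand":0.32,"tx":-0.026,"ty":-0.097,"tz":0,"turn":0},
  {"hand":0.32,"tx":-0.03,"ty":-0.11,"tz":0.08,"turn":0},
  {"hand":0.32,"tx":-0.06,"ty":-0.19,"tz":0.16,"turn":0},
  {"hand":0.32,"tx":-0.1,"ty":-0.27,"tz":0.22,"turn":0},
  {"hand":0.32,"tx":-0.14,"ty":-0.35,"tz":0.25,"turn":0},
  {"hand":0.32,"tx":-0.18,"ty":-0.42,"tz":0.25,"turn":0},
  {"hand":0.32,"tx":-0.18,"ty":-0.42,"tz":0.25,"turn":0},
])

```text
time_s: 9.8
tcp_pos: [0.4589, -0.3309, 0.2132]
eef_rot: [-179.8, 0.0, -105.1]
contact_force: [0.1, -0.4, 0.2]
gripper_width: 0.0595
gripper_force: 0.0
```

```bash
python3 - <<'E'
from plant import r
import cv2,numpy as np
f=lambda i,a,b:cv2.resize(i[a[0]:a[1],b[0]:b[1],::-1],(760,int(760*(a[1]-a[0])/(b[1]-b[0]))),interpolation=cv2.INTER_CUBIC)
d=r.capture('scene');cv2.imwrite('pics/s2.png',cv2.resize(d['frame'][175:320,190:370,::-1],None,fx=4.1,fy=4.1,interpolation=cv2.INTER_CUBIC))
d=r.capture('side');cv2.imwrite('pics/sd2.png',f(d['frame'],(145,245),(150,310)))
E
```

```text
(no output)
```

View pics/s2.png

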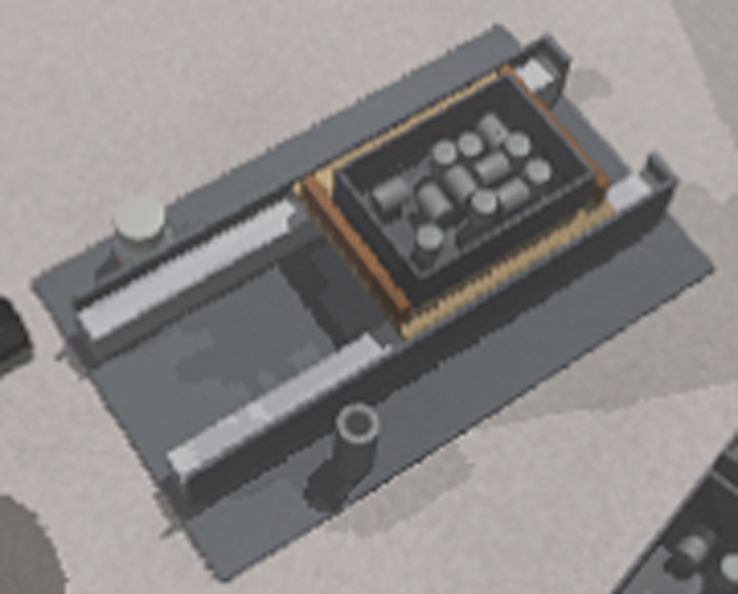

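View pics/sd2.png

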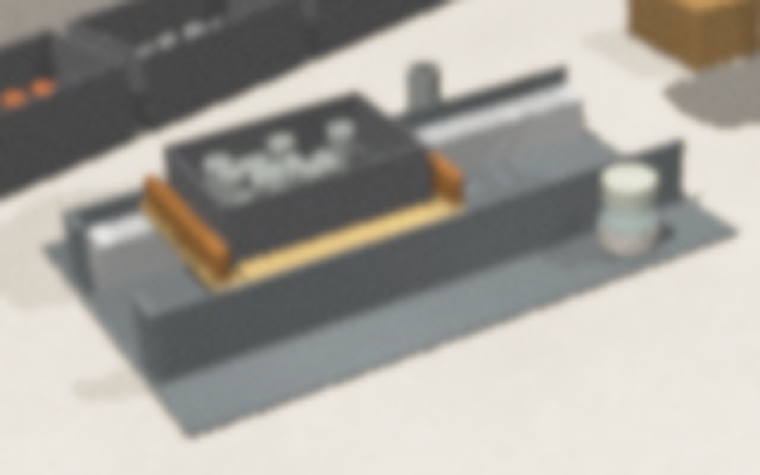

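The bin stands on the board between the lips, and the jar (140,215) and socket (355,425) have not moved. I'll confirm the drop numerically by matching the bin before and after in both cameras.

```bash
python3 - <<'E'
from plant import r
from h import *
from scipy.optimize import least_squares
y=np.radians(74.9);R=np.array([[np.cos(y),-np.sin(y),0],[np.sin(y),np.cos(y),0],[0,0,1]]);c=np.array([.5753,-.0462,0])
p0=c+R@[-.036,0,.105]
obs={}
for n in('scene','side'):
    d=r.capture(n);a=cv2.imread(f'pics/{n}.png');b=np.ascontiguousarray(d['frame'][:,:,::-1])
    K=np.array([[d['fx'],0,d['cx']],[0,d['fy'],d['cy']],[0,0,1]]);Ti=np.linalg.inv(d['world_from_camera'])
    pr=lambda p,K=K,Ti=Ti,d=d:cv2.projectPoints((Ti[:3,:3]@p+Ti[:3,3]).reshape(1,3),np.zeros(3),np.zeros(3),K,np.array(d['D']))[0].ravel()
    u=pr(p0);g=pr(c+R@[.062,0,.095])
    h=18 if n=='scene' else 12
    x0,y0=np.round(u).astype(int);t=cv2.resize(a[y0-h:y0+h,x0-h:x0+h],None,fx=8,fy=8,interpolation=3)
    gx,gy=np.round(g).astype(int);q=h+10;s=cv2.resize(b[gy-q:gy+q,gx-q:gx+q],None,fx=8,fy=8,interpolation=3)
    m=cv2.matchTemplate(s,t,cv2.TM_CCOEFF_NORMED);_,v,_,l=cv2.minMaxLoc(m)
    sh=np.array([gx-q+l[0]/8-(x0-h),gy-q+l[1]/8-(y0-h)]);print(n,'score',v,'shift',sh);obs[n]=(pr,sh)
f=lambda w:np.concatenate([pr(p0+R@w)-pr(p0)-sh for pr,sh in obs.values()])
for fix in (None,0,-.01):
    z=least_squares((lambda w:f(w)) if fix is None else (lambda w:f(np.array([w[0],0,fix]))),[.09,0,0],x_scale=.01);print(fix,np.round(z.x,4),'res px',np.round(z.fun,2))
s=r.get_state();print(s['time_s'])
E
```

```text
scene score 0.8251936435699463 shift [ 29. -15.]
side score 0.9563677310943604 shift [-27.  11.]
None [ 0.0984 -0.0003 -0.0109] res px [ 0.13 -0.02  0.15  0.02]
0 [0.0971 0.     0.    ] res px [ 0.07 -1.91  0.29 -3.13]
-0.01 [0.0984 0.     0.    ] res px [ 0.09 -0.26  0.18 -0.2 ]
10.0
```

The bin moved 98 mm along the rails and dropped 10.9 mm, staying centred, so the board is seated. I'll hand in.

```bash
python3 -c "
from plant import r
print(r.close_job())"
```

```text
the job is handed in; nothing more can be done
None
```

The board is pushed home and dropped into its notches (camera match: about 98 mm along the rails, 11 mm down), the bin stands on it between the lips, the hand is clear, and the job was handed in at about 10 s; no verdict was returned.

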